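# Tighten the ratchet lever of the clamping fixture

## Task

Clamp the grey printed shell firmly and squarely between the jaws of the fixture, using only its ratchet lever: turn it, lift it off its serrations to swing it back, let it drop in again and turn on until the clamp is firmly tight. The shell is thin, so do not crush it by over-tightening, do not push the jaw or the shell with the arm, and leave the lever let go and fully down in its serrations; leave the other things on the table alone.

Things in the scene. Friction and masses are not known exactly. Their poses are not given: they have to be found in the camera images.
- knob (a point): Grip point of the lever's knob: an upright black sleeve, 20 mm across, spinning freely on its pin, from 17 mm below to 17 mm above this point, at the free end of the flat black lever arm, 85 mm from the spindle axis. Arm and a 25 mm wide collar lie right under it (top 17 mm below this point). With the lever down it is 94 mm above the table. A tight grip off its arc adds forces of its own.
- spindle (a point): Point on the lever's vertical axis, on the round gear head, as high as the knob point with the lever down. The gear head is mounted a little turned (up to 17 degrees) on the fixture; this point's axes are the head's, z up. At swing 0 the arm points along its -x. The knob is at spindle + 85 mm * (-cos(swing), +sin(swing)) in its x, y.
- swing (a joint): Angle of the lever, rad, growing clockwise seen from above, the tightening way. Solid stops at -0.75 and +0.75; turning on from the start never closes the clamp in one go. Lever down: dogs under it sit in a crown of 16 serrations (0.39 rad apart, 0.06 rad play) and it turns the gear, tightening or loosening. Lever up: it swings freely (under 1 N) and the gear stays by its own friction.
- lift (a joint): Height of the lever above fully down, m, 0 to 0.014. The teeth are clear from 0.0065 on (0.010 is a good lift). Spring and weight press it down with 4.5 N (7 N at the top). Let go above the teeth it drops in by itself, turning up to 0.2 rad to the nearest gap; a lift near 0 means engaged.
- jaw: Sliding dark steel jaw, 100 x 24 x 40 mm (x, y, z), origin at the middle of its underside; it closes along its +y. It carries (as part of this body) a black rubber face plate on stiff springs, 16 N per mm, its face 28 mm ahead (+y) of the origin. Moves 15 mm per rad of the gear; 18 to 31 mm are needed in all. The gear holds what has been tightened.
- anvil: Fixed end block on the fixture, dark steel, 100 x 30 x 40 mm, origin at the middle of its underside, its axes those of the fixture. On its -y side a 96 x 10 x 38 mm aluminium facing plate is set out on studs; the shell ends up flat against that plate, whose face stands 25 to 32 mm from this origin: set anew each time and not measured, so the closing point must be felt.
- shell: Open-topped grey printed shell, 70 x 80 x 38 mm (x, y, z, walls 4 mm), origin at the centre of its underside, standing loosely between jaw face and facing plate on the fixture's plate (top 12 mm above the table).
- screwdriver: Screwdriver lying on the table beside the fixture, bystander.
- glue: Small upright bottle, 32 mm across, 75 mm tall, bystander behind the fixture.
- cover: Small flat grey cover, 50 x 35 x 10 mm, bystander behind the fixture.
- knife: Utility knife, 150 mm long, lying, bystander.
- pliers: Pliers, 150 mm long, lying, bystander.
- carton: Small cardboard box, 70 x 100 x 50 mm, bystander.
- cup: White plastic cup, 72 mm across, 85 mm tall, bystander.
- fixture: The clamping fixture: aluminium plate 120 x 300 x 12 mm, origin at the centre of its underside, gear head near its -y end. Turning slowly with the jaw free takes about 6 N sideways at the knob; each 10 N of clamping adds 1.8 N. About 10 N while turning is firm (some 22 N on the shell), under 8.5 N too loose, over 13 N crushes it. Held still, the hand feels less than while turning.

How it is judged:
By the outcome, as a careful person would: the job done as asked, in the order asked, and still so for the second after the job is handed in, with the robot touching nothing.
It also fails if it takes over 67 s, if anything falls off the work surface, if the arm or the gripper's body presses on something with over 40 N, if the wrist force passes 120 N, or if a joint passes its speed limit or range.

## Robot

A 6-joint arm with a two-finger parallel gripper is mounted at the origin on the work surface. World frame = base frame: x ahead of the robot, y to its left, z up, the work surface at z = 0. Lengths are in mm, angles in rad, forces in N, time in s.
With the tool pointing down it reaches from about 350 to 975 mm from the base axis. Payload 7.1 kg.
Tool frame: the origin (TCP) lies between the finger pads; the fingertips stand 19 mm ahead of it and the grasp point (between the pads) is the TCP; z points along the fingers, y is the line along which they close (so a half turn about z gives the same grasp; the last joint's range is limited). The gripper opens to 88 mm and grips with 3 to 60 N. Pads are 20 mm wide; open, the fingers measure 115 mm over their backs; the gripper's body (75 mm by 178 mm) begins 61 mm behind the grasp point.
Start: joints at [-1.204, 0.423, 1.63, -0, 1.089, -0.019], TCP at [235.204, -579.037, 241.675] pointing down, gripper open.
Joint ranges: [-3, 3], [-0.9, 2.11], [0.09, 2.58], [-1.31, 4.45], [0.11, 2.69], [-2.54, 2.54]. Speed limits (rad/s): [2.39, 2.39, 3.01, 3.14, 3.14, 3.14].

## Interface

Orientations are given as a rotation vector (axis times angle).
In Python, from workcell import ctrl gives the robot as it stands.
- The arm moves only by the tool arm_command, never from a script. Its argument "series" is a list of rows, each an object with "linear": the shift along the tool's x, y, z in m, a list of three; "turn": the turn about the tool's z in rad. A call has 1 to 10 rows; each row shifts and turns the commanded pose from where the row before left it, along the tool's axes as they then stand; what a row does not reach is not made up. A row lasts 1/10 s, in which the tool goes at most 50 mm and 8.59 degrees, less where a joint would pass 70% of its speed; a pose out of reach is approached as far as the arm can. A call with a gripper value outside its range is refused whole. "jaw" is the opening, from -1 (shut) to 1 (fully open), set as the call begins (left out, the last holds). The fingers move at their own pace and stop on an object; the grip force is fixed at half the most. Time passes only in rows, so rows that do not move let the fingers close. It gives the time, the measured TCP pose, the force, the opening and the grip force at its end, in the units of the state.
- ctrl.get_obs(): the state, without advancing time (a new reading comes with each control period).
- ctrl.get_image(name): name is "side" or "top"; returns a dict with "frame" (420x560x3 uint8, blue, green, red), "fx", "fy", "cx", "cy" (pixels), "rvec" (rotation vector, rad) and "tvec" (3), from world to camera coordinates, as OpenCV has them. Camera axes: x right, y down, z forward; pixel columns grow to the right and rows downward; lengths in mm; the calibration is good to about 2 mm. A picture is of the moment at which its call begins. There is no depth.
- ctrl.close_job(): hands the job in; it is judged then, once.
The state is a dict: "t": time; "qpos": joint angles; "qvel": joint speeds; "joint_torque": joint torques, N m; "ee_pos": TCP position; "orientation": TCP orientation; "ft_force": force on the tool from outside, world axes, zero at the start; "moment": the same for the moment, N m; "width": finger opening in mm; "grasp_force": force on a finger pad.
Only numpy, scipy, OpenCV 4.12 (cv2) and the standard library are available. Lean on these libraries where they do the work, as an engineer would, in place of code of your own. Each camera call takes 0.05 s, during which the arm holds its last target. There are 200 camera calls.

## Working session

There is one attempt and no reset: what is moved stays moved. The work goes in short steps, Python scripts to look and compute and a tool call to move; the robot and the scene stay as the last step left them, time stands still between calls to the robot, and variables do not carry over. Pictures are saved under pics/ and viewed, at most 10 in all, crops included, and the job is handed in when it is done.

Besides the shell and the picture viewer there is one more tool, called as a command line: name --argument value ..., lists and objects as JSON in quotes. arm_command: Moves the arm, as the interface text tells. Its arguments: {"type":"object","properties":{"series":{"type":"array"},"jaw":{"type":"number"}},"required":["series"]}

```bash
mkdir -p pics; python3 - <<'E'
from workcell import ctrl
import cv2,pickle
for n in("top","side"):
    d=ctrl.get_image(n); cv2.imwrite(f"pics/{n}0.png",d["frame"]); pickle.dump(d,open(f"{n}0.pkl","wb"))
    print(n,d["fx"],d["cx"],d["cy"],d["rvec"],d["tvec"])
print(ctrl.get_obs())
E
```

```text
top 401.45922090738355 285.14099967320533 209.0115520245236 [ 2.11504623 -2.1371598   0.14679528] [ 25.40693341 645.46218054 959.67607013]
side 483.3896811165878 280.0164274903179 208.7672104731671 [ 0.13409026 -2.83570504  1.2024056 ] [ 615.77878806   91.77505921 1093.40432628]
{'t': 0.1, 'qpos': array([-1.20400833e+00,  4.23749293e-01,  1.63059683e+00,  1.16352866e-05,
        1.08856459e+00, -1.89965772e-02]), 'qvel': array([-0.00153776,  0.00032351, -0.00232126,  0.00019817, -0.00062816,
       -0.00037674]), 'joint_torque': array([ 3.19291412e-04, -5.45612025e+01, -2.74323893e+01,  6.45062048e-02,
        1.88749441e-02, -3.79151243e-05]), 'ee_pos': array([ 235.04279125, -578.62450162,  240.99542419]), 'orientation': array([-3.08205410e+00, -6.01980558e-01,  3.42137878e-04]), 'ft_force': array([-0.09756923, -0.02100805, -0.29932766]), 'moment': array([ 0.03287024, -0.02134285,  0.016695  ]), 'grasp_force': 0.0, 'width': 87.84293868478765}
```

View pics/top0.png

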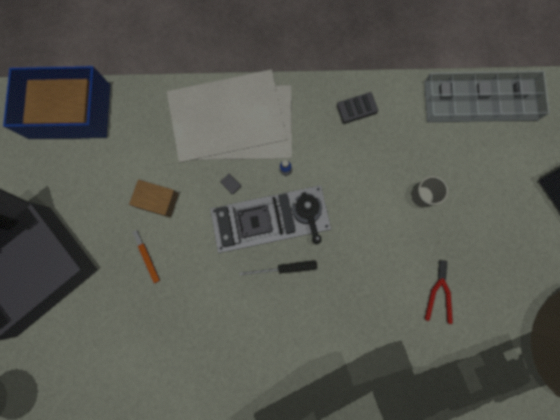

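View pics/side0.png

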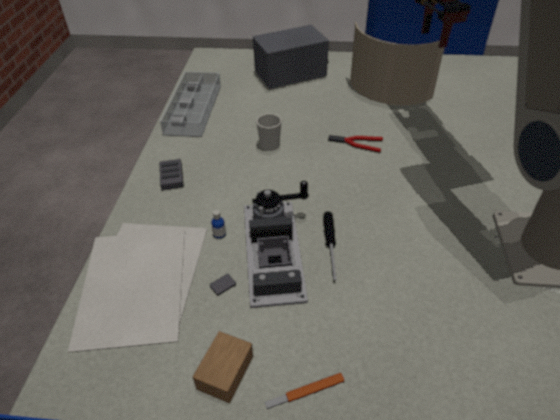

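Top: fixture centred at about (270,220), gear head near (307,207), knob near (317,239). Side: head near (268,203), knob near (304,189). I'll enlarge both crops to get exact pixels.

```bash
cat > h.py <<'E'
import numpy as np,cv2,pickle
def ray(d,uv):
    R=cv2.Rodrigues(np.array(d["rvec"]))[0]; t=np.array(d["tvec"]).ravel()
    v=R.T@np.array([(uv[0]-d["cx"])/d["fx"],(uv[1]-d["cy"])/d["fy"],1.]); return -R.T@t, v/np.linalg.norm(v)
def plane(d,uv,z):
    c,v=ray(d,uv); return c+v*(z-c[2])/v[2]
def tri(d1,a,d2,b):
    c,v=ray(d1,a); e,w=ray(d2,b)
    s=np.linalg.lstsq(np.c_[v,-w],e-c,rcond=None)[0]; p,q=c+s[0]*v,e+s[1]*w
    return (p+q)/2,np.linalg.norm(p-q)
def proj(d,p): return cv2.projectPoints(np.array(p,float).reshape(-1,3),np.array(d["rvec"]),np.array(d["tvec"]),np.array([[d["fx"],0,d["cx"]],[0,d["fy"],d["cy"]],[0,0,1]]),None)[0].reshape(-1,2)
def load(n): return pickle.load(open(n,"rb"))
E
python3 - <<'E'
from h import *
t=load("top0.pkl")["frame"];s=load("side0.pkl")["frame"]
a=cv2.resize(t[180:255,205:335],None,fx=6,fy=6,interpolation=cv2.INTER_CUBIC)
cv2.imwrite("pics/tc.png",cv2.convertScaleAbs(a,alpha=2))
b=cv2.resize(s[175:310,235:345],None,fx=4.4,fy=4.4,interpolation=cv2.INTER_CUBIC)
cv2.imwrite("pics/sc.png",cv2.convertScaleAbs(b,alpha=1.8))
E
```

```text
(no output)
```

View pics/tc.png

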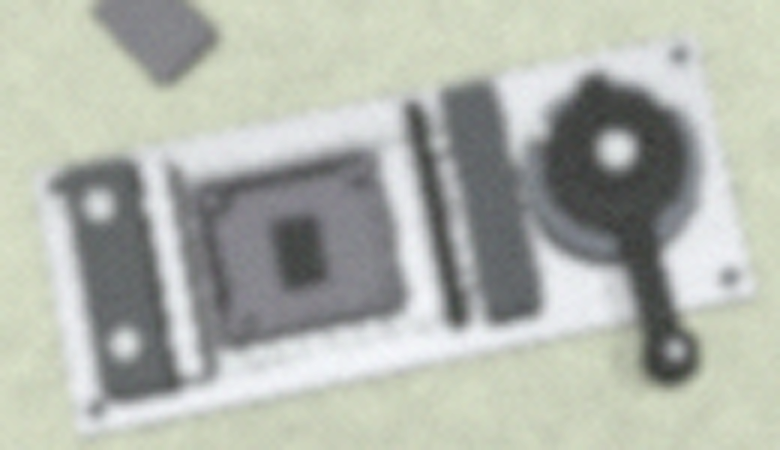

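View pics/sc.png

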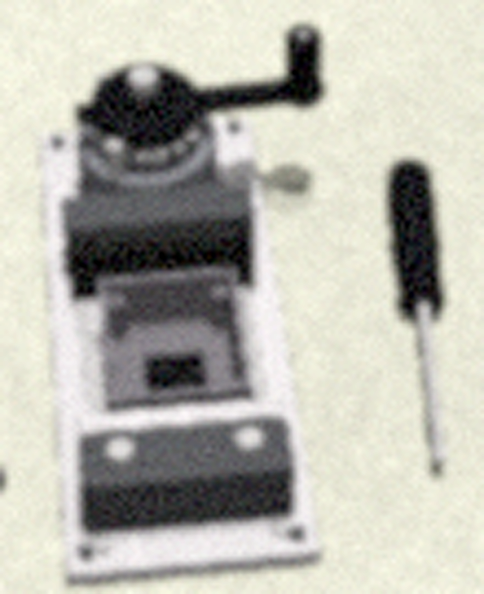

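Knob pin at crop (675,349) top and (303,34) side. Spindle cap at (618,151) top and (143,76) side. Plate screws at (680,53), (730,277), (96,408) in the top crop.

```bash
python3 - <<'E'
from h import *
np.set_printoptions(precision=1,suppress=True)
T=load("top0.pkl");S=load("side0.pkl")
ct=lambda x,y:((x+.5)/6-.5+205,(y+.5)/6-.5+180)
cs=lambda x,y:((x+.5)/4.4-.5+235,(y+.5)/4.4-.5+175)
k=tri(T,ct(675,349),S,cs(303,34)); s=tri(T,ct(618,151),S,cs(143,76)); print("knobtop",k,"spindletop",s)
kp=plane(T,ct(675,349),111); print("knob z111",kp)
for z in(95,105,111): 
    p=plane(T,ct(618,151),z); print("sp",z,p,np.linalg.norm((p-kp)[:2]), plane(S,cs(143,76),z))
print("side knob z111",plane(S,cs(303,34),111))
a,b,c=[plane(T,ct(*q),12) for q in((680,53),(730,277),(96,408))]
print(a,b,c); n=(b-c);print("fix +y from b to c",np.degrees(np.arctan2(c[1]-b[1],c[0]-b[0])),np.linalg.norm(n), "a-b",np.degrees(np.arctan2((b-a)[1],(b-a)[0])),np.linalg.norm(b-a))
d=(kp-s[0])[:2];print("arm dir deg",np.degrees(np.arctan2(d[1],d[0])))
print("origin check",proj(T,[0,0,0]))
# shell orientation & jaw edge
for nm,(p,q),z in(("shellR",((378,152),(402,305)),50),("shellBot",((402,305),(225,345)),50),("jawfront",((447,90),(490,322)),52),("rubber",((412,105),(452,325)),50),("anvil",((133,160),(178,388)),52),("plateface",((180,165),(212,378)),50)):
    P,Q=plane(T,ct(*p),z),plane(T,ct(*q),z); print(nm,P[:2],Q[:2],np.degrees(np.arctan2(*(Q-P)[1::-1])),np.linalg.norm(P-Q))
E
```

```text
knobtop (array([567.9, -56.9, 111.6]), np.float64(1.853112647193423)) spindletop (array([649.8, -36.6,  94.4]), np.float64(2.2641965902855374))
knob z111 [567.  -56.9 111. ]
sp 95 [648.5 -36.6  95. ] 83.9827980192881 [650.8 -36.2  95. ]
sp 105 [646.8 -36.3 105. ] 82.38394214611787 [649.1 -25.2 105. ]
sp 111 [645.7 -36.1 111. ] 81.4279617901836 [648.  -18.6 111. ]
side knob z111 [568.9 -57.8 111. ]
[706.3 -67.4  12. ] [606.9 -86.9  12. ] [553. 188.  12.]
fix +y from b to c 101.08828452889173 280.0808816329764 a-b -168.91048645680615 101.32832508879146
arm dir deg -166.2169942977512
origin check [[295.8 479. ]]
shellR [657.2  63.2] [592.1  53.2] -171.29557269251484 65.80175859802524
shellBot [592.1  53.2] [576.2 127.3] 102.16279636314262 75.76013744840824
jawfront [683.1  33.8] [584.4  16.5] -170.0421757824519 100.19464940493864
rubber [677.2  48.7] [583.5  32.4] -170.09021983157336 95.10535043552714
anvil [654.7 166.7] [558.3 146.5] -168.14824796224627 98.53544689540037
plateface [652.7 147.1] [562.5 132.6] -170.89528497070884 91.36293951530565
```

arm_command --series '[{"linear":[0,0,0],"turn":0.145},{"linear":[0.028,-0.0267,0],"turn":0},{"linear":[0.028,-0.0267,0],"turn":0},{"linear":[0.028,-0.0267,0],"turn":0},{"linear":[0.028,-0.0267,0],"turn":0},{"linear":[0.028,-0.0267,0],"turn":0},{"linear":[0.028,-0.0267,0],"turn":0},{"linear":[0.028,-0.0267,0],"turn":0},{"linear":[0.028,-0.0267,0],"turn":0},{"linear":[0.028,-0.0267,0],"turn":0}]' --jaw 0.2

```text
t: 1.1
ee_pos: [423.1, -284.1, 241.5]
orientation: [-3.119, -0.377, 0.0]
ft_force: [0.0, 0.5, 0.3]
width: 52.9
grasp_force: 0.0
```

arm_command --series '[{"linear":[0.028,-0.0267,0],"turn":0},{"linear":[0.028,-0.0267,0],"turn":0},{"linear":[0.028,-0.0267,0],"turn":0},{"linear":[0.028,-0.0267,0],"turn":0},{"linear":[0.028,-0.0267,0],"turn":0},{"linear":[0.028,-0.0267,0],"turn":0},{"linear":[0.028,-0.0267,0],"turn":0},{"linear":[0,0,0],"turn":0},{"linear":[0,0,0],"turn":0}]'

```text
t: 2.0
ee_pos: [568.2, -56.7, 241.1]
orientation: [-3.118, -0.381, 0.002]
ft_force: [-0.8, 0.4, 0.4]
width: 52.6
grasp_force: 0.0
```

arm_command --series '[{"linear":[0,0,0.035],"turn":0},{"linear":[0,0,0.035],"turn":0},{"linear":[0,0,0.035],"turn":0},{"linear":[0,0,0.02],"turn":0},{"linear":[0,0,0.01],"turn":0},{"linear":[0,0,0.0075],"turn":0},{"linear":[0,0,0],"turn":0}]'

```text
t: 2.7
ee_pos: [568.1, -57.9, 99.0]
orientation: [-3.119, -0.376, 0.001]
ft_force: [-0.6, 0.7, 0.3]
width: 53.0
grasp_force: 0.0
```

```bash
cat > look.py <<'E'
from workcell import ctrl
import sys; from h import *
n=sys.argv[1]
for v in("top","side"):
    d=ctrl.get_image(v); pickle.dump(d,open(f"{v}{n}.pkl","wb"))
T=load(f"top{n}.pkl")["frame"];S=load(f"side{n}.pkl")["frame"]
a=cv2.resize(T[180:255,205:335],None,fx=3.2,fy=3.2,interpolation=cv2.INTER_CUBIC)
b=cv2.resize(S[165:310,235:345],None,fx=3.2,fy=3.2,interpolation=cv2.INTER_CUBIC)
c=np.zeros((464,a.shape[1]+b.shape[1],3),np.uint8); c[:a.shape[0],:a.shape[1]]=a; c[:b.shape[0],a.shape[1]:]=b
cv2.imwrite(f"pics/l{n}.png",cv2.convertScaleAbs(c,alpha=2))
print(ctrl.get_obs()["ee_pos"],ctrl.get_obs()["ft_force"])
E
python3 look.py 1
```

```text
[568.96140755 -57.68039741 100.09846199] [ 0.40250698 -0.37811429  0.35986482]
```

View pics/l1.png

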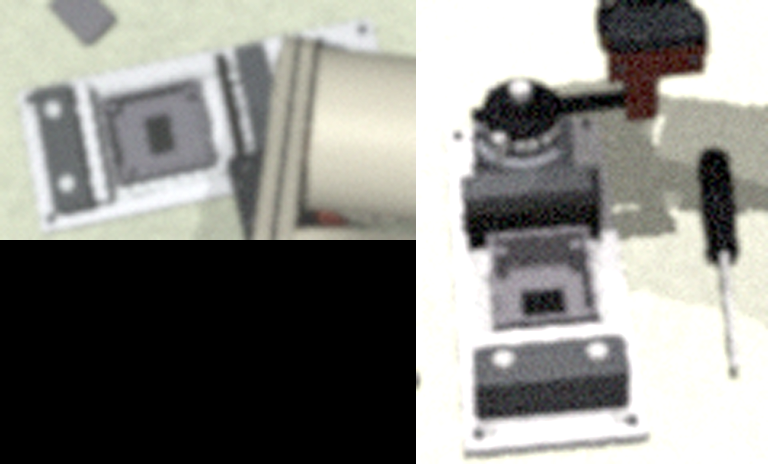

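The fingers straddle the knob: in the side panel they are at about (640,90), at the lever's end. Next I narrow to a loose cage and start turning clockwise.

arm_command --series '[{"linear":[0,0,0],"turn":0},{"linear":[0,0,0],"turn":0},{"linear":[0,0,0],"turn":0},{"linear":[7e-05,-0.0034,0],"turn":0.04},{"linear":[7e-05,-0.0034,0],"turn":0.04},{"linear":[7e-05,-0.0034,0],"turn":0.04},{"linear":[7e-05,-0.0034,0],"turn":0.04}]' --jaw -0.45

```text
t: 3.5
ee_pos: [566.8, -44.8, 99.6]
orientation: [3.137, 0.125, 0.002]
ft_force: [0.7, -6.4, 1.1]
width: 24.1
grasp_force: 3.2
```

arm_command --series '[{"linear":[7e-05,-0.0034,0],"turn":0.04},{"linear":[7e-05,-0.0034,0],"turn":0.04}]'

```text
t: 3.7
ee_pos: [566.5, -38.0, 99.6]
orientation: [3.14, -0.0, 0.002]
ft_force: [0.5, -5.8, -0.7]
width: 24.0
grasp_force: 3.1
```

arm_command --series '[{"linear":[7e-05,-0.0034,0],"turn":0.04},{"linear":[7e-05,-0.0034,0],"turn":0.04}]'

```text
t: 3.9
ee_pos: [566.6, -31.2, 99.6]
orientation: [3.138, -0.126, 0.002]
ft_force: [0.1, -6.0, 1.5]
width: 23.9
grasp_force: 3.1
```

arm_command --series '[{"linear":[7e-05,-0.0034,0],"turn":0.04},{"linear":[7e-05,-0.0034,0],"turn":0.04},{"linear":[7e-05,-0.0034,0],"turn":0.04}]'

```text
t: 4.2
ee_pos: [567.7, -21.1, 99.5]
orientation: [3.124, -0.314, 0.0]
ft_force: [-0.7, -6.2, 1.9]
width: 24.1
grasp_force: 3.1
```

arm_command --series '[{"linear":[7e-05,-0.0034,0],"turn":0.04}]'

```text
t: 4.3
ee_pos: [568.3, -17.8, 99.5]
orientation: [3.117, -0.376, 0.0]
ft_force: [-0.8, -6.0, 1.4]
width: 24.2
grasp_force: 3.1
```

arm_command --series '[{"linear":[7e-05,-0.0034,0],"turn":0.04}]'

```text
t: 4.4
ee_pos: [569.1, -14.5, 99.4]
orientation: [3.109, -0.439, -0.0]
ft_force: [-0.8, -6.6, 1.1]
width: 24.2
grasp_force: 3.1
```

arm_command --series '[{"linear":[7e-05,-0.0034,0],"turn":0.04}]'

```text
t: 4.5
ee_pos: [570.0, -11.2, 99.4]
orientation: [3.1, -0.501, -0.0]
ft_force: [-1.3, -5.9, 1.0]
width: 24.6
grasp_force: 3.1
```

arm_command --series '[{"linear":[7e-05,-0.0034,0],"turn":0.04}]'

```text
t: 4.6
ee_pos: [571.0, -8.0, 99.4]
orientation: [3.089, -0.563, -0.001]
ft_force: [-2.6, -5.2, 1.1]
width: 24.0
grasp_force: 3.1
```

arm_command --series '[{"linear":[7e-05,-0.0034,0],"turn":0.04}]'

```text
t: 4.7
ee_pos: [572.2, -4.8, 99.3]
orientation: [3.077, -0.624, -0.001]
ft_force: [-1.6, -5.1, 1.2]
width: 24.2
grasp_force: 3.1
```

arm_command --series '[{"linear":[7e-05,-0.0034,0],"turn":0.04}]'

```text
t: 4.8
ee_pos: [573.5, -1.7, 99.3]
orientation: [3.064, -0.686, -0.001]
ft_force: [-1.8, -6.9, 2.0]
width: 23.7
grasp_force: 3.1
```

arm_command --series '[{"linear":[0,0.002,0],"turn":0},{"linear":[0,0,0],"turn":0},{"linear":[0,0,0],"turn":0},{"linear":[0,0,0],"turn":0}]' --jaw -1

```text
t: 5.2
ee_pos: [572.8, -3.2, 99.3]
orientation: [3.066, -0.683, -0.001]
ft_force: [-2.0, -5.4, 2.1]
width: 19.7
grasp_force: 30.0
```

arm_command --series '[{"linear":[0,0,-0.004],"turn":0},{"linear":[0,0,-0.004],"turn":0},{"linear":[0,0,-0.003],"turn":0},{"linear":[0,0,0],"turn":0}]'

```text
t: 5.6
ee_pos: [573.6, -2.6, 110.3]
orientation: [-3.066, 0.684, -0.001]
ft_force: [2.9, -1.9, -6.6]
width: 19.6
grasp_force: 30.0
```

arm_command --series '[{"linear":[0.00043,0.00849,0],"turn":-0.1},{"linear":[0.00043,0.00849,0],"turn":-0.1},{"linear":[0.00043,0.00849,0],"turn":-0.1},{"linear":[0.00043,0.00849,0],"turn":-0.1}]'

```text
t: 6.0
ee_pos: [565.8, -35.4, 110.2]
orientation: [-3.141, 0.055, -0.003]
ft_force: [4.9, 1.0, -7.7]
width: 19.4
grasp_force: 30.0
```

arm_command --series '[{"linear":[0.00043,0.00849,0],"turn":-0.1},{"linear":[0.00043,0.00849,0],"turn":-0.1},{"linear":[0.00043,0.00849,0],"turn":-0.1},{"linear":[0.0003,0.00722,0],"turn":-0.085},{"linear":[0,0,0],"turn":0}]'

```text
t: 6.5
ee_pos: [571.3, -67.7, 110.3]
orientation: [-3.095, -0.54, -0.003]
ft_force: [4.0, 1.9, -6.1]
width: 19.5
grasp_force: 30.0
```

arm_command --series '[{"linear":[0,0,0.003],"turn":0},{"linear":[0,0,0],"turn":0}]'

```text
t: 6.7
ee_pos: [570.9, -67.0, 107.0]
orientation: [-3.095, -0.538, -0.003]
ft_force: [5.5, 1.6, -5.9]
width: 19.7
grasp_force: 30.0
```

arm_command --series '[{"linear":[0,0,0],"turn":0},{"linear":[0,0,0],"turn":0},{"linear":[0,0,0],"turn":0},{"linear":[0,0,0.004],"turn":0},{"linear":[0,0,0.004],"turn":0}]' --jaw -0.4

```text
t: 7.2
ee_pos: [570.1, -67.7, 99.0]
orientation: [3.095, 0.54, -0.0]
ft_force: [0.3, -0.8, 1.0]
width: 26.3
grasp_force: 0.2
```

arm_command --series '[{"linear":[7e-05,-0.0034,0],"turn":0.04},{"linear":[7e-05,-0.0034,0],"turn":0.04},{"linear":[7e-05,-0.0034,0],"turn":0.04}]'

```text
t: 7.5
ee_pos: [567.6, -58.8, 98.9]
orientation: [3.12, 0.352, 0.001]
ft_force: [1.2, -5.6, -1.3]
width: 26.2
grasp_force: 3.2
```

arm_command --series '[{"linear":[7e-05,-0.0034,0],"turn":0.04},{"linear":[7e-05,-0.0034,0],"turn":0.04},{"linear":[7e-05,-0.0034,0],"turn":0.04}]'

```text
t: 7.8
ee_pos: [565.6, -48.8, 98.9]
orientation: [3.136, 0.164, -0.0]
ft_force: [-0.2, -6.8, -1.2]
width: 26.3
grasp_force: 3.2
```

arm_command --series '[{"linear":[7e-05,-0.0034,0],"turn":0.04},{"linear":[7e-05,-0.0034,0],"turn":0.04},{"linear":[7e-05,-0.0034,0],"turn":0.04},{"linear":[7e-05,-0.0034,0],"turn":0.04}]'

```text
t: 8.2
ee_pos: [564.9, -35.2, 98.7]
orientation: [3.139, -0.087, -0.001]
ft_force: [-0.6, -5.8, -0.6]
width: 26.5
grasp_force: 3.2
```

arm_command --series '[{"linear":[7e-05,-0.0034,0],"turn":0.04},{"linear":[7e-05,-0.0034,0],"turn":0.04}]'

```text
t: 8.4
ee_pos: [565.3, -28.4, 98.7]
orientation: [3.133, -0.213, -0.002]
ft_force: [-0.2, -6.0, 0.7]
width: 26.4
grasp_force: 3.2
```

arm_command --series '[{"linear":[7e-05,-0.0034,0],"turn":0.04},{"linear":[7e-05,-0.0034,0],"turn":0.04}]'

```text
t: 8.6
ee_pos: [566.3, -21.7, 98.6]
orientation: [3.122, -0.338, -0.003]
ft_force: [-0.3, -6.6, 0.4]
width: 26.2
grasp_force: 3.2
```

arm_command --series '[{"linear":[7e-05,-0.0034,0],"turn":0.04},{"linear":[7e-05,-0.0034,0],"turn":0.04}]'

```text
t: 8.8
ee_pos: [567.9, -15.1, 98.6]
orientation: [3.106, -0.462, -0.003]
ft_force: [-2.2, -6.3, 0.2]
width: 26.4
grasp_force: 3.3
```

arm_command --series '[{"linear":[7e-05,-0.0034,0],"turn":0.04},{"linear":[7e-05,-0.0034,0],"turn":0.04}]'

```text
t: 9.0
ee_pos: [569.9, -8.7, 98.5]
orientation: [3.085, -0.586, -0.004]
ft_force: [-1.8, -6.5, 1.4]
width: 26.6
grasp_force: 3.3
```

arm_command --series '[{"linear":[7e-05,-0.0034,0],"turn":0.04},{"linear":[7e-05,-0.0034,0],"turn":0.04}]'

```text
t: 9.2
ee_pos: [572.4, -2.5, 98.4]
orientation: [3.058, -0.709, -0.004]
ft_force: [-2.2, -5.5, 1.1]
width: 26.5
grasp_force: 3.3
```

arm_command --series '[{"linear":[4e-05,-0.0025,0],"turn":0.03}]'

```text
t: 9.3
ee_pos: [573.5, -0.2, 98.4]
orientation: [3.048, -0.755, -0.005]
ft_force: [-3.7, -5.7, 0.4]
width: 26.2
grasp_force: 3.3
```

arm_command --series '[{"linear":[4e-05,-0.0025,0],"turn":0.03}]'

```text
t: 9.4
ee_pos: [574.6, 2.0, 98.4]
orientation: [3.036, -0.8, -0.005]
ft_force: [-3.2, -5.8, 1.0]
width: 26.1
grasp_force: 3.3
```

arm_command --series '[{"linear":[0.001,0.003,0],"turn":0},{"linear":[0,0,0],"turn":0},{"linear":[0,0,0],"turn":0},{"linear":[0,0,0],"turn":0}]' --jaw -1

```text
t: 9.8
ee_pos: [574.3, -1.1, 98.6]
orientation: [3.037, -0.797, -0.004]
ft_force: [-3.1, -4.3, 0.6]
width: 19.3
grasp_force: 30.0
```

arm_command --series '[{"linear":[0,0,-0.004],"turn":0},{"linear":[0,0,-0.004],"turn":0},{"linear":[0,0,-0.003],"turn":0},{"linear":[0,0,0],"turn":0}]'

```text
t: 10.2
ee_pos: [575.4, -0.2, 109.9]
orientation: [-3.038, 0.799, 0.001]
ft_force: [0.9, -0.7, -6.5]
width: 19.9
grasp_force: 30.0
```

arm_command --series '[{"linear":[0.00043,0.00849,0],"turn":-0.1},{"linear":[0.00043,0.00849,0],"turn":-0.1},{"linear":[0.00043,0.00849,0],"turn":-0.1},{"linear":[0.00043,0.00849,0],"turn":-0.1}]'

```text
t: 10.6
ee_pos: [566.3, -32.5, 110.4]
orientation: [-3.137, 0.172, -0.005]
ft_force: [5.8, -0.2, -7.0]
width: 19.2
grasp_force: 30.0
```

arm_command --series '[{"linear":[0.00043,0.00849,0],"turn":-0.1},{"linear":[0.00043,0.00849,0],"turn":-0.1},{"linear":[0.00043,0.00849,0],"turn":-0.1},{"linear":[0.0003,0.00722,0],"turn":-0.085},{"linear":[0,0,0],"turn":0}]'

```text
t: 11.1
ee_pos: [570.5, -65.0, 110.9]
orientation: [3.112, 0.427, 0.009]
ft_force: [7.4, 2.3, -6.4]
width: 19.8
grasp_force: 30.0
```

arm_command --series '[{"linear":[0,0,0.003],"turn":0},{"linear":[0,0,0],"turn":0}]'

```text
t: 11.3
ee_pos: [570.3, -64.4, 107.7]
orientation: [3.113, 0.424, 0.009]
ft_force: [7.5, 2.6, -5.6]
width: 19.6
grasp_force: 30.0
```

arm_command --series '[{"linear":[0,0,0],"turn":0},{"linear":[0,0,0],"turn":0},{"linear":[0,0,0],"turn":0},{"linear":[0.001,0,0.004],"turn":0},{"linear":[0,0,0.004],"turn":0}]' --jaw -0.45

```text
t: 11.8
ee_pos: [569.0, -64.7, 99.3]
orientation: [3.113, 0.424, 0.002]
ft_force: [1.2, -1.8, 2.3]
width: 24.2
grasp_force: 1.2
```

arm_command --series '[{"linear":[7e-05,-0.0034,0],"turn":0.04},{"linear":[7e-05,-0.0034,0],"turn":0.04},{"linear":[7e-05,-0.0034,0],"turn":0.04}]'

```text
t: 12.1
ee_pos: [566.8, -55.4, 99.2]
orientation: [3.132, 0.234, 0.001]
ft_force: [0.3, -6.7, 1.9]
width: 24.0
grasp_force: 3.3
```

arm_command --series '[{"linear":[4e-05,-0.0025,0],"turn":0.03}]'

```text
t: 12.2
ee_pos: [566.3, -52.8, 99.1]
orientation: [3.135, 0.188, 0.001]
ft_force: [-0.0, -6.6, 0.4]
width: 24.2
grasp_force: 3.3
```

arm_command --series '[{"linear":[4e-05,-0.0025,0],"turn":0.03}]'

```text
t: 12.3
ee_pos: [566.0, -50.3, 99.1]
orientation: [3.137, 0.141, 0.0]
ft_force: [0.7, -5.6, 1.8]
width: 23.8
grasp_force: 3.3
```

arm_command --series '[{"linear":[4e-05,-0.0025,0],"turn":0.03},{"linear":[4e-05,-0.0025,0],"turn":0.03}]'

```text
t: 12.5
ee_pos: [565.5, -45.5, 99.1]
orientation: [3.14, 0.047, -0.0]
ft_force: [0.5, -8.0, 1.5]
width: 24.3
grasp_force: 3.9
```

arm_command --series '[{"linear":[4e-05,-0.0025,0],"turn":0.03}]'

```text
t: 12.6
ee_pos: [565.5, -43.1, 99.1]
orientation: [3.14, 0.0, -0.0]
ft_force: [-1.8, -7.4, 2.7]
width: 24.1
grasp_force: 4.4
```

arm_command --series '[{"linear":[4e-05,-0.0025,0],"turn":0.03}]'

```text
t: 12.7
ee_pos: [565.5, -40.8, 99.1]
orientation: [3.14, -0.047, -0.0]
ft_force: [-0.3, -9.5, 1.0]
width: 24.5
grasp_force: 4.9
```

arm_command --series '[{"linear":[4e-05,-0.0025,0],"turn":0.03}]'

```text
t: 12.8
ee_pos: [565.4, -38.5, 99.1]
orientation: [3.138, -0.094, -0.001]
ft_force: [-0.8, -11.2, 2.2]
width: 24.4
grasp_force: 5.4
```

arm_command --series '[{"linear":[0,0.0025,0],"turn":0},{"linear":[0,0,0],"turn":0}]'

```text
t: 13.0
ee_pos: [565.4, -40.1, 99.0]
orientation: [3.14, -0.093, -0.001]
ft_force: [-0.4, -2.7, 1.8]
width: 24.2
grasp_force: 2.0
```

arm_command --series '[{"linear":[0,0,0],"turn":0},{"linear":[0,0,0],"turn":0},{"linear":[0,0,0],"turn":0},{"linear":[0,0,-0.01],"turn":0},{"linear":[0,0,-0.03],"turn":0},{"linear":[0,0,-0.04],"turn":0},{"linear":[-0.02,0,-0.04],"turn":0},{"linear":[-0.04,0.01,0],"turn":0},{"linear":[-0.04,0.02,0],"turn":0},{"linear":[-0.04,0.02,0],"turn":0}]' --jaw 0.1

```text
t: 14.0
ee_pos: [421.5, -81.2, 220.1]
orientation: [3.14, -0.091, 0.002]
ft_force: [-0.2, -0.4, -0.2]
width: 48.3
grasp_force: 0.0
```

arm_command --series '[{"linear":[-0.01,0.04,0],"turn":0},{"linear":[-0.01,0.04,0],"turn":0},{"linear":[-0.01,0.04,0],"turn":0},{"linear":[-0.01,0.04,0],"turn":0},{"linear":[0,0.04,0],"turn":0},{"linear":[0,0.04,0],"turn":0},{"linear":[0,0.04,0],"turn":0},{"linear":[0,0,0],"turn":0}]'

```text
t: 14.8
ee_pos: [366.7, -362.6, 220.2]
orientation: [3.137, -0.098, 0.003]
ft_force: [-0.6, 0.9, -0.0]
width: 48.5
grasp_force: 0.0
```

```bash
python3 look.py 2
```

```text
[ 366.04109377 -358.58206513  219.37135472] [-0.27668842 -0.24698343  0.35767608]
```

View pics/l2.png

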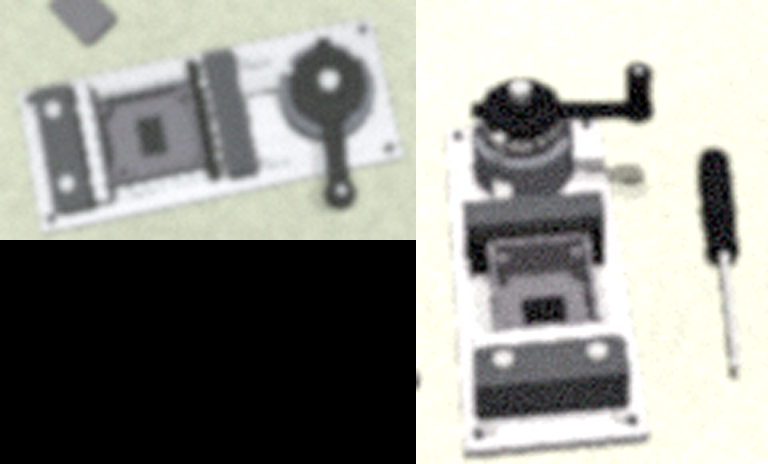

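The shell sits square between the facing plate and the rubber face, and the knob is released (top panel (340,190), side panel (638,70)). One quick check that the lever is down.

```bash
python3 - <<'E'
from h import *
T=load("top2.pkl");S=load("side2.pkl")
f=lambda x,y,a,b:((x+.5)/3.2-.5+a,(y+.5)/3.2-.5+b)
for y in(68,72): print(tri(T,f(341,190,205,180),S,f(638-416,y,235,165)))
print(tri(T,f(328,79,205,180),S,f(519-416,88,235,165)))
E
```

```text
(array([565.33034027, -43.10082976, 112.98516414]), np.float64(2.648374227563273))
(array([565.47489436, -43.25588393, 109.09738484]), np.float64(2.2644189978358824))
(array([650.51474177, -35.60602901,  94.4859462 ]), np.float64(1.7676297779683021))
```

Knob top is at about 111 mm (111 expected with the lever down), and the spindle height is unchanged, so the lever is fully engaged.

```bash
python3 -c "
from workcell import ctrl
print(ctrl.close_job())"
```

```text
the job is handed in; nothing more can be done
None
```

I clamped the shell squarely using only the ratchet lever, to about 10 N at the knob while turning (estimated from noisy force readings), left the lever released and fully down, and handed the job in at about 15 s of robot time.

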